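# Index the wheel-gauge carriage one notch and set its coarse knob

### The arm

A 6-joint arm with a two-finger parallel gripper is mounted at the origin on the work surface. World frame = base frame: x ahead of the robot, y to its left, z up, the work surface at z = 0. Lengths are in mm, angles in rad, forces in N, time in s.
With the tool pointing down it reaches from about 350 to 775 mm from the base axis. Payload 5.5 kg.
Tool frame: the origin (TCP) lies between the finger pads; the fingertips stand manip.nose_length ahead of it and the grasp point (between the pads) lies 6 mm ahead of it (manip.nose_length is the distance from the TCP to the fingertips, in mm); z points along the fingers, y is the line along which they close (so a half turn about z gives the same grasp; the last joint's range is limited). The gripper opens to 85 mm and grips with 20 to 120 N. Pads are 22 mm wide; open, the fingers measure 114 mm over their backs; the gripper's body (76 mm by 85 mm) begins 54 mm behind the grasp point. The pads swing forward as they close: fully open they stand 13 mm farther back than shut.
Start: joints at [-1.378, 0.313, 0.046, 1.304, 0, 1.431], TCP at [187.843, -543.492, 256.323] pointing down, gripper open.
Joint ranges: [-2.76, 2.76], [-0.86, 1.69], [-1.03, 1.26], [-2.2, 2.34], [-1.47, 1.5], [-3.14, 3.14]. Speed limits (rad/s): [2.57, 2.57, 3.14, 3.14, 3.14, 3.14].

### API

Orientations are given as a unit quaternion [x, y, z, w].
In Python, from bench import sense, viewer, order, manip gives the robot as it stands.
- The arm moves only by the tool step_arm, never from a script. Its argument "commands" is a list that holds one entry, the list of rows, each a list of 5 numbers: the opening, from 0 (shut) to 1 (fully open), then the shift along the tool's x, y, z in cm, then the turn about the tool's z in degrees. In form: [[[claw, x, y, z, roll], ...]]. A call has 1 to 20 rows; each row is the pose to reach, as a shift and turn from the pose commanded when the call began, along the tool's axes at that moment; what a row does not reach only later rows make up. A row lasts 1/8 s, in which the tool goes at most 62.5 mm and 10.7 degrees, less where a joint would pass 70% of its speed; a pose out of reach is approached as far as the arm can. A call with a gripper value outside its range is refused whole. The fingers move at their own pace and stop on an object; the grip force is fixed at half the most. Time passes only in rows, so rows that repeat a pose let the fingers close. It gives the time, the measured TCP pose, the force, the opening and the grip force at its end, in the units of the state.
- sense(): the state, without advancing time (a new reading comes with each control period).
- viewer.read_camera(name): name is "scene" or "top" or "wrist"; returns a dict with "img" (400x640x3 uint8, red, green, blue), "fx", "fy", "cx", "cy" (pixels), "cam_to_world" (4x4, takes a point from camera to world coordinates); the wrist camera has in their place "tool_from_camera" (4x4, takes a point from camera to tool coordinates, whose origin is the TCP and whose axes are the flange's). Camera axes: x right, y down, z forward; pixel columns grow to the right and rows downward; lengths in mm; the calibration is good to about 2 mm. A picture is of the moment at which its call begins: read the wrist's pose just before it. There is no depth.
- order.sign_off(): hands the job in; it is judged then, once.
The state is a dict: "clock": time; "joint_positions": joint angles; "joint_vel": joint speeds; "tau": joint torques, N m; "eef_pos": TCP position; "tcp_rot": TCP orientation; "force": force on the tool from outside, world axes, zero at the start; "moment": the same for the moment, N m; "finger_gap": finger opening in mm; "grip_force": force on a finger pad.
Only numpy, scipy, OpenCV 4.12 (cv2) and the standard library are available. Lean on these libraries where they do the work, as an engineer would, in place of code of your own. Each camera call takes 0.05 s, during which the arm holds its last target. There are 200 camera calls.

### The job

Set up the wheel gauge for the next hub: lift the spring plunger, slide the carriage one notch towards the bare wheel hub and let the plunger drop fully home again. Then turn the outer coarse knob clockwise, letting go and taking a fresh hold as needed, until the ridge on it lines up with the raised bar on its dial plate, and leave the small inner fine knob as it is, for it is already zeroed. Do not disturb the hub, the tin or the spanner.

Things in the scene. Friction and masses are not known exactly. Their poses are not given: they have to be found in the camera images.
- bed: The gauge's fixed bed, a grey plate 210 x 310 x 14 mm screwed to the bench; origin at the centre of its underside. The carriage slides along the bed's y axis (long side) on two steel rails; the plunger stands on the bed's -x side, the concentric knobs on its +x side. z up. The aluminium carriage plate, 206 (x) x 90 (y) mm, has its top 56 mm above the bench.
- slide_block (a joint): Position of the carriage along the bed's +y, m. 0 at the start (middle notch); notches of the rack lie every 0.030 m: -0.060, -0.030, 0, 0.030, 0.060. About 2 mm of play to either side in a notch. It is locked while the plunger is home; unlocked it slides freely (about 1.5 N of friction) and stays where it is left. It carries the plunger and both knobs.
- plunger (a joint): Lift of the spring plunger, m: 0 = home in a notch, 0.010 = its pin is just clear of the rack's teeth (lift 0.012 to 0.014 to be free), 0.016 = its upper stop. A spring pushes it down with 5 N at 0 and 8 N at 0.012; let go over a notch it snaps home, between notches it rests on a tooth.
- plunger_head (a point): Centre of the plunger's upright round black head, 24 mm diameter and 24 mm high (12 mm below to 12 mm above this point), moving with the plunger. Pinch it from above by its sides. Beneath the head stands a steel collar of 24 mm diameter whose top lies 16 mm under this point when the plunger is home. It is 105 mm from the knobs' axis.
- knob_axis (a point): Point on the common vertical axis of both knobs, in the outer knob's top face (108 mm above the bench); rides with the carriage, axes as the bed's. The outer (coarse) knob is round, black, knurled, 58 mm diameter, from 28 mm below this point up to it. The inner (fine) knob stands on above it. Under the outer knob is a steel dial plate of 88 mm diameter, its top 30 mm below this point.
- fine_top (a point): Centre of the inner fine knob's top face. That knob is aluminium, round, 22 mm diameter and 24 mm high, standing on the axis above the outer knob's top face.
- coarse (a joint): Angle of the outer coarse knob, rad, growing clockwise seen from above. 0 = its ridge points at the raised bar of the dial plate; at the start about -3.1 to -3.9 (more than half a turn to go). Stops at -4.1 and +0.6. It turns stiffly (0.06 N m) and stays where it is left.
- fine (a joint): Angle of the small inner fine knob, rad, clockwise from above, 0 = zeroed (as at the start). It turns at a light touch (0.008 N m), independently of the outer one.
- coarse_ridge (a point): Top of the steel ridge on the outer knob's top face, radial, 15 x 6 x 4 mm, this point 21.5 mm from the knob's axis; turns with the knob.
- bar_mark (a point): Raised radial black bar on the dial plate, 14 x 6 x 4 mm, 38 mm from the knobs' axis on the bed's +x side; the point is the middle of its top. Rides with the carriage.
- hub: Bare aluminium motorcycle wheel hub standing on the bench near one end of the bed, a spool of 100 mm largest diameter, 92 mm high, two flanges and a waist; origin at the centre of its underside. It shows which way to slide the carriage.
- tin: Closed round tin, 84 mm diameter, 85 mm high, standing near the other end of the bed; origin at the centre of its underside.
- spanner: Steel spanner, 170 mm long, lying on the bench beyond the bed; origin at its middle, on the bench, handle towards its -x.
Not all that is in view belongs to the job. Leave any purple look-alike of the hub alone.

How it is judged (in metres and radians):
On the way, in this order (a step that is already met when the one before it is completed fails the run):
1. the carriage stands one notch nearer the hub with the plunger home (((y of hub in the frame of bed above 0 m and value of joint slide_block between 0.026 and 0.034 m) or (y of hub in the frame of bed below 0 m and value of joint slide_block between -0.034 and -0.026 m)) and value of joint plunger below 0.003 m), for 0.2 s.
2. the coarse knob's ridge is lined up with the bar (value of joint coarse between -0.13 and 0.13 rad), for 0.2 s.
At the end, for the whole second after the job is handed in: The carriage is in the notch next to the middle one on the hub's side (30 mm from the start, within 4 mm) with the plunger home (within 3 mm), the coarse knob at rest with its ridge at the bar within 0.13 rad, and the fine knob within 0.12 rad of zero (all of step 1 and all of step 2 and value of joint fine between -0.12 and 0.12 rad and velocity of joint coarse between -0.05 and 0.05 rad/s); the robot touches nothing.
It fails at once if the fine knob is turned from zero by more than 0.12 rad (value of joint fine above 0.12 rad or value of joint fine below -0.12 rad).
It fails at once if the hub, tin or spanner is shifted by more than 15 mm (distance of any of hub, tin, spanner from where it was at the start of the episode above 0.015 m).
It also fails if it takes over 64 s, if anything falls off the work surface, if the arm or the gripper's body presses on something with over 40 N, if the wrist force passes 120 N, or if a joint passes its speed limit or range.

## Working session

There is one attempt and no reset: what is moved stays moved. The work goes in short steps, Python scripts to look and compute and a tool call to move; the robot and the scene stay as the last step left them, time stands still between calls to the robot, and variables do not carry over. Pictures are saved under pics/ and viewed, at most 10 in all, crops included, and the job is handed in when it is done.

Besides the shell and the picture viewer there is one more tool, called after "Call:" as name(argument=value, ...) on one line, values as JSON. step_arm: Moves the arm, as the interface text tells. Its arguments: {"type":"object","properties":{"commands":{"type":"array","items":{"type":"array","items":{"type":"array","items":{"type":"number"}}}}},"required":["commands"]}

```bash
mkdir -p pics
python3 - <<'E'
from bench import sense, viewer, order, manip
import cv2,numpy as np
s=sense();print({k:np.round(v,3).tolist() for k,v in s.items()},manip.nose_length)
for n in("top","scene"):
    d=viewer.read_camera(n);cv2.imwrite(f"pics/{n}0.png",d["img"][:,:,::-1]);print(n,d["fx"],d["fy"],d["cx"],d["cy"],np.round(d["cam_to_world"],4).tolist())
E
```

```text
{'clock': 0.0, 'joint_positions': [-1.378, 0.314, 0.045, 1.304, 0.0, 1.431], 'joint_vel': [-0.001, -0.001, 0.001, -0.0, -0.001, -0.001], 'tau': [-0.0, -48.063, 29.854, 0.019, -0.0, -0.0], 'eef_pos': [187.762, -542.982, 255.413], 'tcp_rot': [0.986, 0.166, -0.0, -0.001], 'force': [-0.717, 0.867, -0.458], 'moment': [0.008, -0.002, 0.013], 'grip_force': 0.0, 'finger_gap': 85.056} 25.0
top 391.3456043410515 391.3456043410515 311.6212604791511 202.8658548742039 [[0.0049, -0.9898, 0.1424, 437.5909], [-1.0, -0.004, 0.0063, 134.7122], [-0.0056, -0.1424, -0.9898, 1188.6475], [0.0, 0.0, 0.0, 1.0]]
scene 482.9845747694125 482.9845747694125 319.8252846952116 200.83547092179128 [[-0.5924, 0.4366, -0.6771, 1540.932], [0.8056, 0.3142, -0.5022, 821.1582], [-0.0065, -0.843, -0.5379, 826.2452], [0.0, 0.0, 0.0, 1.0]]
```

View pics/top0.png

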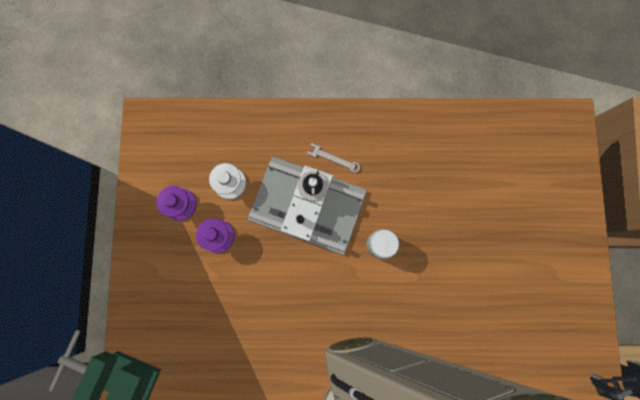

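View pics/scene0.png

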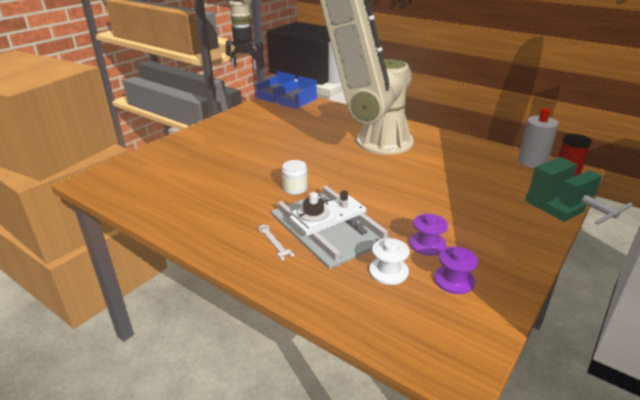

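The top view shows the bed centred near (308,205). The knob is at about (313,183), the plunger head at about (300,219), the bare hub at (228,181) on the world +y side, the tin at (383,243), the spanner at (335,158), and two purple decoys on the left. I'll enlarge the gauge and project the measurements.

```bash
cat > h.py <<'E'
from bench import sense, viewer, order, manip
import cv2,numpy as np
from scipy.spatial.transform import Rotation as R
def ray(d,T,u,v,z):
    r=T[:3,:3]@np.array([(u-d["cx"])/d["fx"],(v-d["cy"])/d["fy"],1]);o=T[:3,3]
    return o+r*(z-o[2])/r[2]
def proj(d,T,p):
    c=np.linalg.inv(T)@np.append(p,1);return np.array([d["fx"]*c[0]/c[2]+d["cx"],d["fy"]*c[1]/c[2]+d["cy"]])
def tcpT(s):
    T=np.eye(4);T[:3,:3]=R.from_quat(s["tcp_rot"]).as_matrix();T[:3,3]=s["eef_pos"];return T
def wrist():
    s=sense();d=viewer.read_camera("wrist");return s,d,tcpT(s)@np.array(d["tool_from_camera"])
E
python3 - <<'E'
from h import *
d=viewer.read_camera("top");T=np.array(d["cam_to_world"])
c=d["img"][145:265,240:400,::-1]
cv2.imwrite("pics/crop.png",cv2.resize(c,None,fx=5,fy=5,interpolation=cv2.INTER_CUBIC))
for n,u,v,z in(("knobtop",313,183,120),("plunger",300,219,100),("hub",228,181,46),("tin",383,243,85)):print(n,ray(d,T,u,v,z).round())
s=sense();print(R.from_quat(s["tcp_rot"]).as_matrix().round(3).tolist())
d=viewer.read_camera("wrist");print(np.round(d["tool_from_camera"],3).tolist(),d["fx"])
E
```

```text
knobtop [647. 138. 120.]
plunger [549. 174. 100.]
hub [667. 391.  46.]
tin [483. -59.  85.]
[[0.945, 0.327, -0.0], [0.327, -0.945, 0.001], [0.0, -0.001, -1.0]]
[[-0.0, -0.958, -0.287, 73.326], [1.0, -0.0, 0.0, -0.022], [-0.0, -0.287, 0.958, -117.628], [0.0, 0.0, 0.0, 1.0]] 348.4661742214881
```

View pics/crop.png

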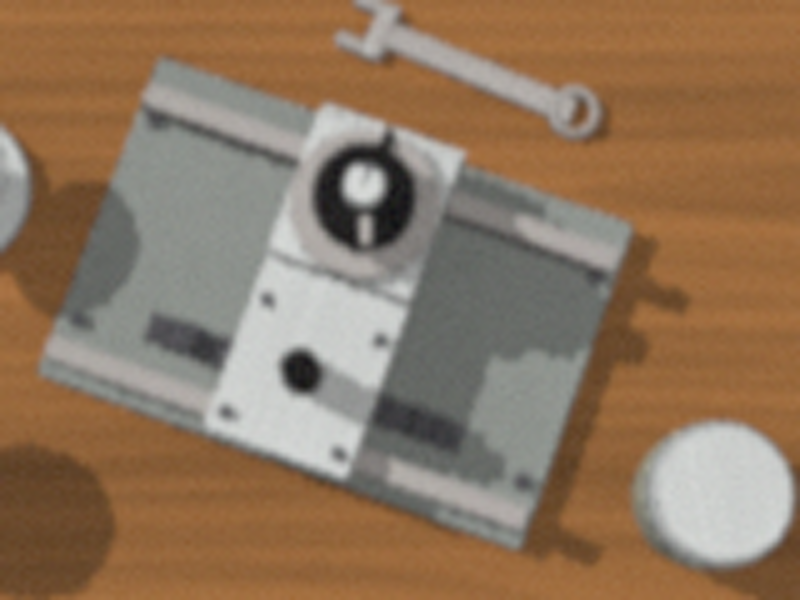

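The crop shows the fine knob top at (363,183), outer knob centre at (364,195), ridge at (366,230), bar at (387,140) and plunger head at (301,370). The bed corners are (158,58), (632,222), (522,548) and (42,372). The hub is on the left, so bed +y.

Run:
```python
from h import *
d=viewer.read_camera("top");T=np.array(d["cam_to_world"])
f=lambda u,v,z:ray(d,T,u/5+239.9,v/5+144.9,z)
B=np.array([f(*p,14) for p in((158,58),(632,222),(522,548),(42,372))]);print("bed",B.round().tolist(),B.mean(0))
e=[np.linalg.norm(B[i]-B[i-1]) for i in range(4)];print(e)
a=B[0]+B[1]-B[2]-B[3];print("yaw",np.degrees(np.arctan2(a[1],a[0])), np.degrees(np.arctan2(*(B[3]+B[0]-B[1]-B[2])[1::-1]))-90)
k=f(363,183,132);o=f(364,195,108);r=f(366,232,112);b=f(387,139,82)
print("fine",k,"outer",o,"ridge",r,"bar",b)
for z in(85,95,105):
  p=f(301,370,z);print(z,p,np.linalg.norm((p-o)[:2]),np.degrees(np.arctan2(*(o-p)[1::-1])))
s=sense();M=tcpT(s)
t=np.array([547,174,200]);print("shift tool cm",(M[:3,:3].T@(t-M[:3,3]))/10)
```

```text
bed [[751.0, 267.0, 14.0], [649.0, -24.0, 14.0], [452.0, 44.0, 14.0], [556.0, 333.0, 14.0]] [601.8271867  154.94474847  14.        ]
[np.float64(205.915949394264), np.float64(308.132492504109), np.float64(208.7006209726053), np.float64(306.8935783165719)]
yaw -18.94062740250043 -19.527769254979688
fine [648.99119526 139.29863856 132.        ] outer [646.92899834 138.80946227 108.        ] ridge [625.14327055 137.58297425 112.        ] bar [684.93324798 125.76817514  82.        ]
85 [550.36907075 174.13729275  85.        ] 102.81962469857547 -20.095769010437866
95 [549.34720341 173.78006742  95.        ] 103.65881500227123 -19.716269351325302
105 [548.32533607 173.4228421  105.        ] 104.50247976857771 -19.34288104997082
shift tool cm [ 57.37903275 -56.05401587   5.63950931]
```

Geometry is consistent: bed sides 206 x 308 mm, yaw about -19.3°, ridge about 202° short of the bar. I'm moving above the plunger now.

Call:
step_arm(commands=[[[1,5,-5,0,-10],[1,10,-10,0,-20],[1,15,-15,0,-30],[1,20,-20,0,-40],[1,25,-24.5,1,-50],[1,30,-29,2,-60],[1,35,-34,3,-70],[1,40,-39,4,-80],[1,45,-44,5,-90],[1,50,-49,5.6,-100],[1,54,-53,5.6,-110],[1,57.4,-56,5.6,-120],[1,57.4,-56,5.6,-130],[1,57.4,-56,5.6,-141.6],[1,57.4,-56,5.6,-141.6],[1,57.4,-56,5.6,-141.6],[1,57.4,-56,5.6,-141.6]]])

```text
clock: 2.38
eef_pos: [547.3, 172.6, 200.6]
tcp_rot: [0.169, 0.986, -0.0, 0.0]
force: [-0.3, -0.5, -0.3]
finger_gap: 85.5
grip_force: 0.0
```

Run:
```python
from h import *
s,d,T=wrist();M=tcpT(s);print(s["clock"],s["eef_pos"],np.round(s["joint_positions"],2),s["force"],np.degrees(np.arctan2(M[1,0],M[0,0])))
cv2.imwrite("pics/w1.png",d["img"][:,:,::-1])
for z in(85,95,105):
  print(z,proj(d,T,[549,174,z]))
```

```text
2.375 [547.33081359 172.56267464 200.55988041] [ 0.17  0.33 -0.07  1.17 -0.    0.51] [-0.27678243 -0.54745992 -0.29032783] 160.50176331311346
85 [317.34792125 207.14327332]
95 [317.44451847 211.62024715]
105 [317.54932897 216.4778807 ]
```

View pics/w1.png

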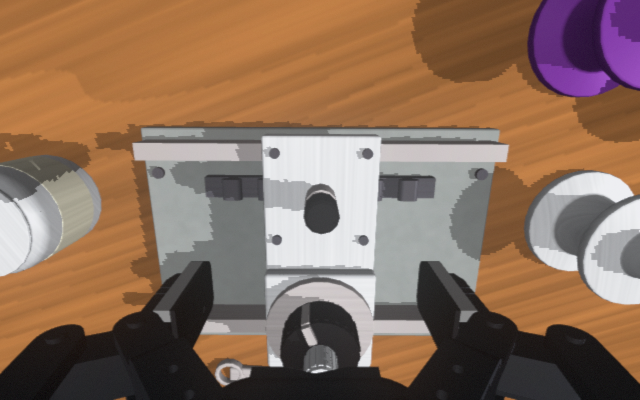

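The wrist view is aligned with the bed. The plunger head is at about (322,215), with the knob below it at (320,330). I'll fit the head position and height from the dark blobs in both cameras.

Run:
```python
from h import *
from scipy.optimize import least_squares
s,d,T=wrist();t=viewer.read_camera("top");Tt=np.array(t["cam_to_world"])
def blob(img,u,v,th,w):
    m=(img.max(2)<th).astype(np.uint8);m[:v-w]=0;m[v+w:]=0;m[:,:u-w]=0;m[:,u+w:]=0
    n,l,st,c=cv2.connectedComponentsWithStats(m);i=l[v,u];x,y,W,H,A=st[i];return np.array([x-.5,x+W-.5,y-.5,y+H-.5]),A
bw,aw=blob(d["img"],322,215,70,45);bt,at=blob(t["img"],300,219,90,9);print(bw,aw,bt,at)
a=np.linspace(0,2*np.pi,60);C=np.c_[12*np.cos(a),12*np.sin(a),0*a]
def ext(dd,TT,p):
    q=np.array([proj(dd,TT,p+c+[0,0,h]) for h in(-12,12) for c in C]);return np.r_[q.min(0)[0],q.max(0)[0],q.min(0)[1],q.max(0)[1]]
f=lambda p:np.r_[ext(d,T,p)-bw,(ext(t,Tt,p)-bt)]
r=least_squares(f,[549,174,95]);print(r.x,r.fun.round(1))
r=least_squares(lambda p:ext(d,T,p)-bw,[549,174,95]);print("wrist only",r.x,r.fun.round(1))
for k in ([647,139.5,108],):print(proj(d,T,k))
```

```text
[304.5 337.5 192.5 232.5] 1067 [-5.000e-01  6.395e+02 -5.000e-01  3.995e+02] 256000
[562.77682538 170.46520379  66.78657729] [  -2.    -2.1    5.7    5.8  297.8 -333.6  211.1 -179.7]
wrist only [558.9006269  173.4143533   66.80418447] [-0.  0.  0. -0.]
[317.42581785 353.59781173]
```

Run:
```python
from h import *
s,d,T=wrist();c=d["img"][165:255,270:375,::-1];S=viewer.read_camera("scene");e=S["img"][175:265,290:395,::-1]
z=lambda x:cv2.resize(x,None,fx=5,fy=5,interpolation=cv2.INTER_NEAREST)
cv2.imwrite("pics/c2.png",cv2.resize(np.hstack([z(c),z(e)]),(800,343)))
print(d["img"][215,295:345].max(1).tolist());print(d["img"][180:240,321].max(1).tolist())
```

```text
[236, 233, 232, 234, 235, 234, 234, 230, 155, 79, 56, 59, 63, 64, 64, 63, 65, 63, 64, 64, 64, 64, 64, 65, 65, 65, 65, 63, 64, 64, 64, 63, 65, 65, 64, 65, 65, 66, 65, 65, 64, 62, 64, 95, 204, 229, 230, 231, 232, 235]
[233, 232, 229, 189, 108, 90, 87, 89, 90, 116, 194, 194, 105, 60, 57, 58, 55, 57, 58, 58, 59, 61, 60, 61, 65, 64, 63, 64, 64, 65, 64, 65, 64, 63, 65, 65, 64, 64, 64, 65, 61, 66, 65, 64, 65, 64, 62, 66, 64, 63, 64, 63, 62, 89, 192, 230, 232, 233, 233, 232]
```

View pics/c2.png

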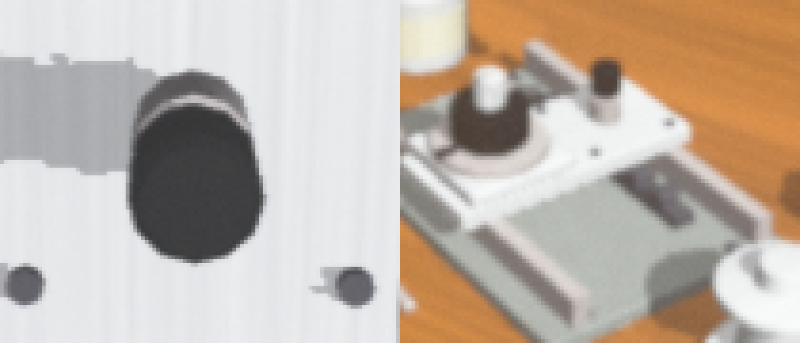

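The crop shows the black head spanning u 302.8–338.6 and v 192–233.6, with the steel collar behind it (its base at v≈183.3). The scene view shows the head clearly standing on the collar. Refitting with these values.

Run:
```python
from h import *
from scipy.optimize import least_squares
s,d,T=wrist()
a=np.linspace(0,2*np.pi,120);C=np.c_[12*np.cos(a),12*np.sin(a),0*a]
def ring(p,z):return np.array([proj(d,T,[p[0]+c[0],p[1]+c[1],z]) for c in C])
def f(p):
    t=ring(p,p[2]+12);b=ring(p,p[2]-12);o=ring(p,56);ct=ring(p,p[2]-16)
    return np.array([t[:,0].min()-302.6,t[:,0].max()-338.8,t[:,1].max()-233.6,b[:,1].min()-191.8,o[:,1].min()-183.2,ct[:,1].min()-189.5])
r=least_squares(f,[549,174,95]);print(r.x,r.fun.round(1))
x=R.from_euler('z',-19.3,degrees=True).apply([105,0,0]);print("knob pred",r.x+x)
M=tcpT(s)
for p in(r.x,[549.5,174,90]):
  print("shift cm",(M[:3,:3].T@(p-M[:3,3]))/10)
```

```text
[551.89748349 175.61129007  88.76294111] [-0.1  0.1  0.9 -1.2  0.6 -0.3]
knob pred [650.99658341 140.90727884  88.76294111]
shift cm [-0.3241636   0.40183171 11.17178265]
shift cm [-0.15158567  0.1702351  11.0479891 ]
```

Call:
step_arm(commands=[[[0.6,-0.2,0.3,3,0.2],[0.6,-0.2,0.3,6,0.2],[0.6,-0.2,0.3,8,0.2],[0.6,-0.2,0.3,9.4,0.2],[0.6,-0.2,0.3,9.4,0.2],[0.6,-0.2,0.3,9.4,0.2]]])

```text
clock: 3.42
eef_pos: [550.9, 175.6, 107.1]
tcp_rot: [0.17, 0.985, 0.0, 0.001]
force: [-0.3, -0.1, 0.1]
finger_gap: 51.1
grip_force: 0.0
```

Run:
```python
from h import *
s,d,T=wrist();print(s["eef_pos"],s["finger_gap"],s["force"],manip.nose_length)
cv2.imwrite("pics/w2.png",d["img"][:,:,::-1])
```

```text
[550.9055205  175.55841866 107.10812343] 51.115965266695724 [-0.31059849 -0.10831737  0.14633514] 25.0
```

View pics/w2.png

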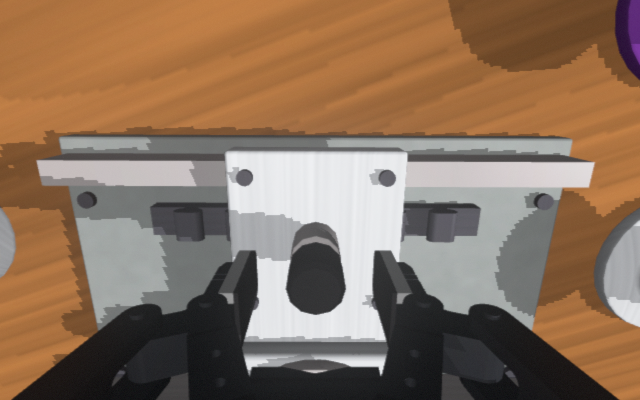

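The head at (316,285) is centred between the pads (tips at about u 257 and 375). Closing, then lifting 13 mm.

Call:
step_arm(commands=[[[0,0,0,0,0],[0,0,0,0,0],[0,0,0,0,0],[0,0,0,0,0],[0,0,0,0,0],[0,0,0,0,0]]])

```text
clock: 4.22
eef_pos: [550.9, 175.6, 107.3]
tcp_rot: [0.17, 0.986, 0.0, 0.001]
force: [-0.9, 0.9, 5.3]
finger_gap: 21.7
grip_force: 58.7
```

Call:
step_arm(commands=[[[0,0,0,-0.4,0],[0,0,0,-0.8,0],[0,0,0,-1.3,0],[0,0,0,-1.3,0],[0,0,0,-1.3,0]]])

```text
clock: 4.85
eef_pos: [550.5, 175.3, 119.0]
tcp_rot: [0.17, 0.985, -0.0, 0.0]
force: [4.4, -0.2, -8.5]
finger_gap: 21.8
grip_force: 59.0
```

Run:
```python
from h import *
s,d,T=wrist();print(s["eef_pos"],s["finger_gap"],s["force"],s["moment"],s["grip_force"])
c=d["img"][150:400,160:480,::-1];cv2.imwrite("pics/w3.png",cv2.resize(c,None,fx=2,fy=2))
```

```text
[550.48485592 175.30355759 118.9882212 ] 21.825976466278412 [ 4.4204491  -0.18998107 -8.49386676] [ 0.00389371 -1.02197344 -0.01070357] 59.037933801300824
```

View pics/w3.png

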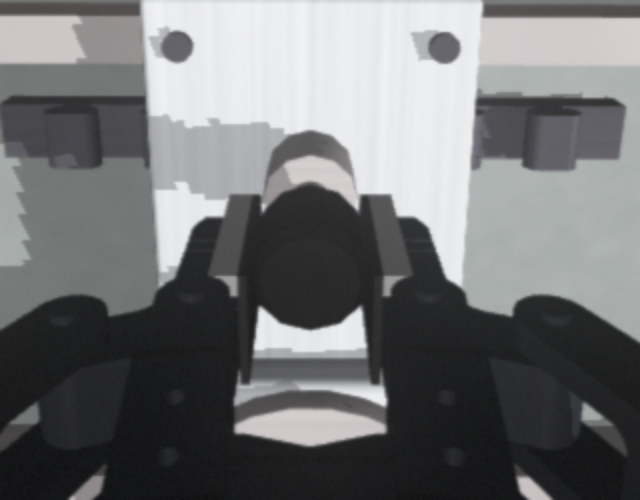

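The head is held and has come up off the collar (force -8.5 N, matching the spring at about 12 mm). The steel neck shows at (310,175). I'll go up a touch and slide along tool +y, which is bed +y towards the hub.

Call:
step_arm(commands=[[[0,0,0,-0.07,0],[0,0,0,-0.07,0],[0,0,0.6,-0.07,0],[0,0,1.2,-0.07,0],[0,0,1.8,-0.07,0],[0,0,2.4,-0.07,0],[0,0,3.0,-0.07,0],[0,0,3.05,-0.07,0],[0,0,3.05,-0.07,0]]])

```text
clock: 6.02
eef_pos: [560.7, 203.7, 119.6]
tcp_rot: [0.17, 0.985, -0.001, 0.0]
force: [4.4, -1.3, -8.1]
finger_gap: 21.7
grip_force: 59.3
```

Run:
```python
from h import *
s=sense();print(s["eef_pos"],s["force"],s["eef_pos"]-np.array([550.9,175.6,107.3]))
M=tcpT(s);print(M[:3,:3].T@(s["eef_pos"]-np.array([550.9,175.6,107.3])))
```

```text
[560.66260651 203.65335787 119.63454661] [ 4.38063567 -1.27079064 -8.119917  ] [ 9.76260651 28.05335787 12.33454661]
[  0.18324822  29.68707459 -12.37272953]
```

Moved 29.7 mm with little side force, so the carriage is unlocked. Lowering, releasing and backing off upwards.

Call:
step_arm(commands=[[[0,0,0.02,0.4,0],[0,0,0.02,0.8,0],[0,0,0.02,1.2,0],[0,0,0.02,1.3,0],[0,0,0.02,1.3,0]]])

```text
clock: 6.65
eef_pos: [560.8, 204.1, 107.4]
tcp_rot: [0.17, 0.985, -0.0, 0.0]
force: [3.7, -3.6, -3.4]
finger_gap: 21.9
grip_force: 59.8
```

Call:
step_arm(commands=[[[0.3,0,0,0,0],[0.6,0,0,0,0],[0.6,0,0,0,0],[0.6,0,0,0,0],[0.6,0,0,-4,0],[1,0,0,-8,0],[1,0,0,-9.4,0],[1,0,0,-9.4,0],[1,0,0,-9.4,0]]])

```text
clock: 7.78
eef_pos: [559.7, 204.2, 199.2]
tcp_rot: [0.17, 0.986, -0.001, -0.001]
force: [-0.4, -0.4, -0.7]
finger_gap: 85.2
grip_force: 0.0
```

Run:
```python
from h import *
s,d,T=wrist();M=tcpT(s);print(s["clock"],s["eef_pos"],s["force"],np.round(s["joint_positions"],2),np.degrees(np.arctan2(M[1,0],M[0,0])))
cv2.imwrite("pics/w4.png",d["img"][:,:,::-1])
```

```text
7.775 [559.69645958 204.21066815 199.2438945 ] [-0.41018205 -0.37791677 -0.73808786] [ 0.22  0.38 -0.    1.19 -0.    0.56] 160.4668363575034
```

View pics/w4.png

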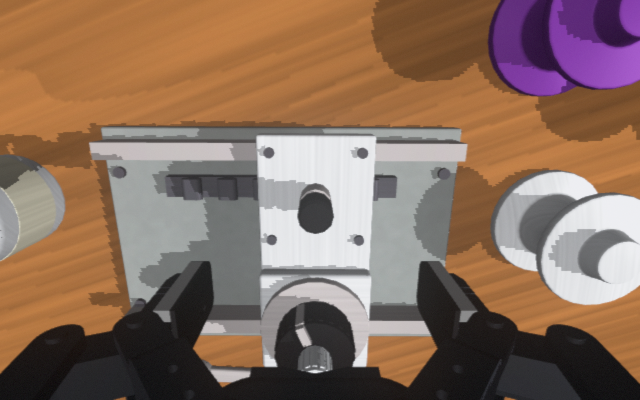

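The carriage has shifted a notch towards the hub, and the plunger head at (316,213) is back in the same relation to its collar, so home. Moving over the knob with a -112° roll so that one clockwise sweep stays inside the last joint's range.

Call:
step_arm(commands=[[[1,-3,0,0,-10],[1,-6,0,0,-20],[1,-9,0,0,-30],[1,-10.5,0,0,-40],[1,-10.5,0,0,-50],[1,-10.5,0,0,-60],[1,-10.5,0,0,-70],[1,-10.5,0,0,-80],[1,-10.5,0,0,-90],[1,-10.5,0,0,-100],[1,-10.5,0,0,-110],[1,-10.5,0,0,-112],[1,-10.5,0,0,-112],[1,-10.5,0,0,-112]]])

```text
clock: 9.57
eef_pos: [659.4, 169.2, 200.6]
tcp_rot: [0.722, -0.692, -0.0, 0.0]
force: [-0.6, 0.4, 0.3]
finger_gap: 85.4
grip_force: 0.0
```

Run:
```python
from h import *
s,d,T=wrist();M=tcpT(s);print(s["clock"],s["eef_pos"],s["force"],np.round(s["joint_positions"],2),np.degrees(np.arctan2(M[1,0],M[0,0])))
cv2.imwrite("pics/w5.png",d["img"][:,:,::-1])
for p in([658,168,132],[658,168,108]):print(proj(d,T,p))
```

```text
9.575 [659.39530283 169.24675133 200.55220463] [-0.56202895  0.39345139  0.27679704] [ 0.13  0.54  0.26  1.29 -0.   -1.48] -87.6282296314794
[317.55842874 228.46162754]
[317.21255435 214.89039671]
```

View pics/w5.png

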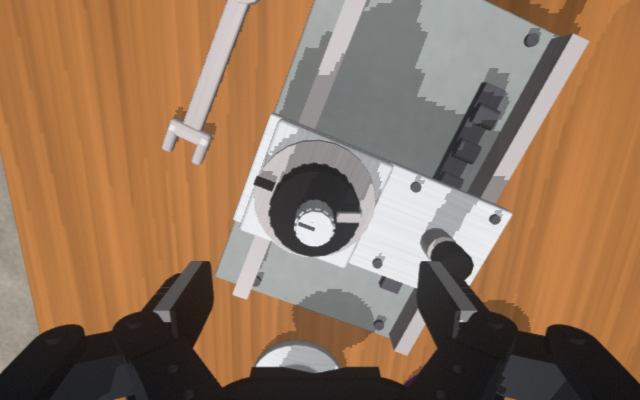

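The fine knob top is at (315,226), the outer knob centre near (315,212), the ridge at (351,217), the bar at (264,183) and the plunger at (450,255). Computing the offsets and angle to go.

Run:
```python
from h import *
s,d,T=wrist();M=tcpT(s)
k=ray(d,T,315,226,132);o=ray(d,T,314.5,212,108);r=ray(d,T,350,217,112);b=ray(d,T,264,183,82)
print(k,o,r,b)
ar,ab=[np.degrees(np.arctan2(*(q-k)[1::-1])) for q in(r,b)];print(ar,ab,(ar-ab)%360,np.linalg.norm((r-k)[:2]),np.linalg.norm((b-k)[:2]))
print("shift",M[:3,:3].T@((k+o)/2-M[:3,3]))
```

```text
[659.60840141 166.634014   132.        ] [659.90010933 166.19866291 108.        ] [637.6026242  167.25215305 112.        ] [695.56413173 155.00421473  82.        ]
178.39099306106652 -17.923682978083047 196.31467603914956 22.01445722311233 37.78977075072024
shift [ 2.83542348 -0.1948449  80.72120786]
```

Call:
step_arm(commands=[[[1,0.28,0,3,0],[1,0.28,0,6,0],[1,0.28,0,8,0],[1,0.28,0,9.2,0],[1,0.28,0,9.2,0],[0.6,0.28,0,9.2,0],[0.5,0.28,0,9.2,0],[0.5,0.28,0,9.2,0],[0.5,0.28,0,9.2,0],[0.5,0.28,0,9.2,0]]])

```text
clock: 10.92
eef_pos: [660.0, 166.8, 110.9]
tcp_rot: [0.722, -0.692, 0.0, -0.001]
force: [-2.5, 0.8, 5.3]
finger_gap: 55.8
grip_force: 64.4
```

Gripped on the knob (55.8 mm, 64 N). Turning clockwise.

Call:
step_arm(commands=[[[0.5,0,0,0,8],[0.5,0,0,0,16],[0.5,0,0,0,24],[0.5,0,0,0,32],[0.5,0,0,0,40],[0.5,0,0,0,48],[0.5,0,0,0,56],[0.5,0,0,0,64],[0.5,0,0,0,72],[0.5,0,0,0,80],[0.5,0,0,0,88],[0.5,0,0,0,96],[0.5,0,0,0,100],[0.5,0,0,0,100],[0.5,0,0,0,100]]])

```text
clock: 12.8
eef_pos: [658.0, 168.2, 110.9]
tcp_rot: [0.065, 0.998, 0.001, -0.001]
force: [-8.2, 4.2, 8.0]
finger_gap: 56.0
grip_force: 65.0
```

```bash
cat >> h.py <<'E'
def polar(d,T,c,r,z):
    "brightness round a circle of radius r about c at height z, by world angle in degrees"
    a=np.arange(-180,180,2);q=np.array([np.mean([cv2.getRectSubPix(d["img"],(1,1),tuple(map(float,proj(d,T,[c[0]+x*np.cos(t),c[1]+x*np.sin(t),z])))).mean() for x in(r-3,r,r+3)]) for t in np.radians(a)]);return a,q
E
python3 - <<'E'
from h import *
s,d,T=wrist();M=tcpT(s);print(s["clock"],s["eef_pos"],s["force"],s["moment"],np.round(s["joint_positions"],2),np.degrees(np.arctan2(M[1,0],M[0,0])))
c=(659.8,166.6)
for n,dd,TT in(("w",d,T),):
  a,q=polar(dd,TT,c,21.5,112);print(list(zip(a[q>100].tolist(),q[q>100].round().tolist())))
E
```

```text
12.8 [657.98805147 168.24280607 110.88308737] [-8.21770695  4.20569072  7.97743591] [ 0.76222092  1.57273723 -0.0640719 ] [0.13 0.58 0.11 1.09 0.   0.26] 172.55630383928164
[(-42, 117.0), (-40, 129.0), (-38, 144.0), (-36, 166.0), (-34, 172.0), (-32, 167.0), (-30, 163.0), (-28, 175.0), (-26, 185.0), (-24, 185.0), (-22, 187.0), (-20, 187.0), (-18, 187.0), (-16, 186.0), (-14, 186.0), (-12, 186.0), (-10, 146.0), (-8, 100.0), (-4, 127.0), (-2, 161.0), (0, 180.0), (2, 200.0), (4, 203.0), (6, 207.0), (8, 205.0), (10, 202.0), (12, 202.0), (14, 201.0), (16, 201.0), (18, 200.0), (20, 190.0), (22, 178.0), (24, 162.0), (26, 145.0), (28, 138.0), (30, 136.0), (32, 134.0), (34, 119.0), (76, 141.0), (78, 144.0), (80, 144.0), (82, 144.0), (84, 146.0), (86, 146.0), (88, 145.0), (90, 123.0)]
```

Ridge is now at about 83° and the target is about -19°, so roughly 102° remain with no notable slip. Turning another 100°, then releasing and rising to check.

Call:
step_arm(commands=[[[0.5,0,0,0,8],[0.5,0,0,0,16],[0.5,0,0,0,24],[0.5,0,0,0,32],[0.5,0,0,0,40],[0.5,0,0,0,48],[0.5,0,0,0,56],[0.5,0,0,0,64],[0.5,0,0,0,72],[0.5,0,0,0,80],[0.5,0,0,0,88],[0.5,0,0,0,96],[0.5,0,0,0,100],[0.5,0,0,0,100],[0.5,0,0,0,100]]])

```text
clock: 14.72
eef_pos: [659.7, 168.3, 110.9]
tcp_rot: [0.806, 0.592, 0.002, -0.001]
force: [-3.2, 4.5, 5.3]
finger_gap: 55.8
grip_force: 64.7
```

Call:
step_arm(commands=[[[0.8,0,0,0,0],[1,0,0,0,0],[1,0,0,0,0],[1,0,0,0,0],[1,0,0,0,0],[1,0,0,-4,0],[1,0,0,-8,0],[1,0,0,-9,0],[1,0,0,-9,0],[1,0,0,-9,0]]])

```text
clock: 15.98
eef_pos: [658.8, 166.4, 197.1]
tcp_rot: [0.807, 0.591, -0.001, -0.001]
force: [-0.6, -0.1, -0.5]
finger_gap: 85.5
grip_force: 0.0
```

Run:
```python
from h import *
s,d,T=wrist();M=tcpT(s);print(s["clock"],s["eef_pos"],s["force"],np.round(s["joint_positions"],2),np.degrees(np.arctan2(M[1,0],M[0,0])))
c=[659.8,166.6]
u,v=proj(d,T,c+[115]).astype(int);print(u,v)
for n,r,z in(("ridge",21.5,112),("bar",38,82)):
  a,q=polar(d,T,c,r,z);m=(a>-60)&(a<30);print(n,list(zip(a[m].tolist(),q[m].round().astype(int).tolist())))
cv2.imwrite("pics/w6.png",cv2.resize(d["img"][v-90:v+90,u-120:u+120,::-1],None,fx=3,fy=3,interpolation=cv2.INTER_CUBIC))
```

```text
15.975 [658.7846695  166.37369475 197.08720689] [-0.58816845 -0.12982301 -0.52147413] [ 0.13  0.54  0.25  1.28 -0.    2.01] 72.46839412456771
316 221
ridge [(-58, 46), (-56, 46), (-54, 45), (-52, 46), (-50, 46), (-48, 46), (-46, 45), (-44, 45), (-42, 45), (-40, 45), (-38, 44), (-36, 44), (-34, 43), (-32, 42), (-30, 44), (-28, 61), (-26, 121), (-24, 176), (-22, 181), (-20, 181), (-18, 182), (-16, 184), (-14, 184), (-12, 182), (-10, 158), (-8, 124), (-6, 88), (-4, 60), (-2, 50), (0, 47), (2, 48), (4, 48), (6, 47), (8, 47), (10, 47), (12, 47), (14, 47), (16, 48), (18, 47), (20, 47), (22, 47), (24, 47), (26, 48), (28, 47)]
bar [(-58, 131), (-56, 133), (-54, 135), (-52, 137), (-50, 140), (-48, 142), (-46, 146), (-44, 152), (-42, 176), (-40, 181), (-38, 181), (-36, 182), (-34, 182), (-32, 179), (-30, 150), (-28, 134), (-26, 131), (-24, 78), (-22, 47), (-20, 48), (-18, 47), (-16, 46), (-14, 87), (-12, 180), (-10, 183), (-8, 183), (-6, 183), (-4, 183), (-2, 184), (0, 184), (2, 184), (4, 184), (6, 182), (8, 183), (10, 183), (12, 183), (14, 183), (16, 183), (18, 183), (20, 183), (22, 182), (24, 183), (26, 183), (28, 182)]
```

View pics/w6.png

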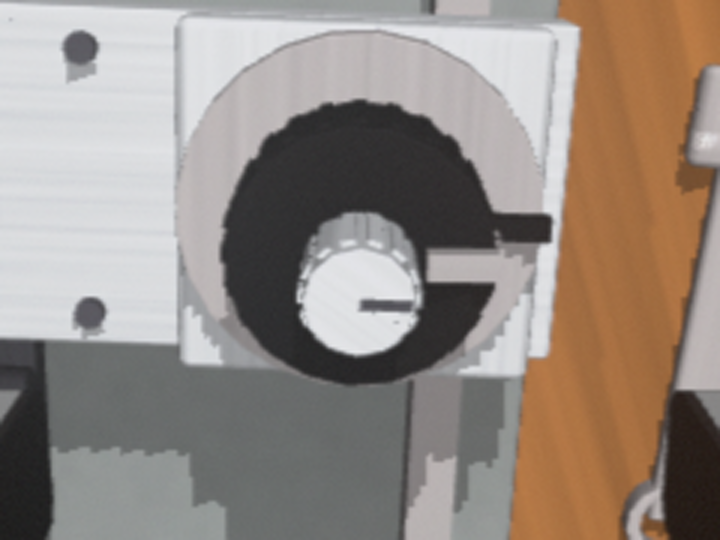

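The ridge at (460,262) is parallel to the bar at (522,228). Measured in world angles they are about -17.5° and -19°, so well within 7°. The fine knob's mark still points along the bar direction. The gripper is clear, so I'm handing in.

```bash
python3 -c "
from bench import order
print(order.sign_off())"
```

```text
the job is handed in; nothing more can be done
None
```

I handed the job in at about 16 s, with no verdict returned: the carriage is one notch towards the bare hub with the plunger home, the coarse ridge is about 1.5° from the bar, and I never touched the fine knob, hub, tin or spanner.

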